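Hold the seal down on the open bottle for its leak test

ROBOT

A 6-joint arm with a two-finger parallel gripper is mounted at the origin on the work surface. World frame = base frame: x ahead of the robot, y to its left, z up, the work surface at z = 0. Lengths are in mm, angles in degrees, forces in N, time in s.
With the tool pointing down it reaches from about 350 to 850 mm from the base axis. Payload 8.1 kg.
Tool frame: the origin (TCP) lies midway between the tips of the shut fingers; the grasp point (between the pads) lies 19 mm behind it (hold_point_z is the distance from the TCP to the grasp point, in mm); z points along the fingers, y is the direction in which the jaws open and shut (so a half turn about z gives the same grasp; the last joint's range is limited). The gripper opens to 85 mm and grips with 20 to 120 N. Pads are 22 mm wide; open, the fingers measure 114 mm over their backs; the gripper's body (76 mm by 85 mm) begins 54 mm behind the grasp point. The pads swing forward as they close: fully open they stand 13 mm farther back than shut.
Start: joints at [61.971, 7.471, 85.268, -0, 87.261, -4.893], TCP at [235.729, 551.758, 231.292] pointing down, gripper open.
Joint ranges: [-169.43, 169.43], [-51.17, 129.36], [1.28, 143.12], [-76.62, 256.62], [0, 156.53], [-152.29, 152.29]. Speed limits (degrees/s): [136.94, 136.94, 159.86, 180, 180, 180].

INTERFACE

Orientations are given as [roll, pitch, yaw] about the fixed x, y, z axes, in that order (R = Rz(yaw) Ry(pitch) Rx(roll)).
In Python, from bench import sense, snapshot, camera_params, hand_in, hold_point_z gives the robot as it stands.
- The arm moves only by the tool servo_tool, never from a script. Its argument "motion" is a list of rows, each a list of 7 numbers: the finger opening in mm, from 0 to 85.4, then the shift along the tool's x, y, z in mm, then the turn, a rotation vector about the tool's x, y, z in rad. A call has 1 to 10 rows; each row shifts and turns the pose as measured when the row begins, along the tool's axes as they then stand; what a row does not reach is not made up. A row lasts 1/10 s, in which the tool goes at most 50 mm and 8.59 degrees, less where a joint would pass 70% of its speed; a pose out of reach is approached as far as the arm can. A call with a gripper value outside its range is refused whole. The fingers move at their own pace and stop on an object; "force" is the grip in N (left out, the last holds). Time passes only in rows, so rows that do not move let the fingers close. It gives the time, the measured TCP pose, the force and the opening at its end, in the units of the state.
- sense(): the state, without advancing time (a new reading comes with each control period).
- snapshot(name): name is "scene" or "top" or "wrist"; returns the picture (384x512x3 uint8, blue, green, red); there is no depth.
- camera_params(name): a dict with "fx", "fy", "cx", "cy" (pixels), "R" (3x3) and "t" (3): a world point X has camera coordinates R X + t; the wrist camera has in their place "tool_from_camera" (4x4, takes a point from camera to tool coordinates, whose origin is the TCP and whose axes are the flange's). Camera axes: x right, y down, z forward; pixel columns grow to the right and rows downward; lengths in mm; the calibration is good to about 2 mm. The wrist camera is an equidistant fisheye: a pixel r from the principal point sees the ray r / f radians off the axis. A picture is of the moment at which its call begins: read the wrist's pose just before it. camera_params takes no time and is no camera call.
- hand_in(): hands the job in, once; it reports no verdict.
The state is a dict: "time": time; "joint_pos": joint angles; "qd": joint speeds; "joint_efforts": joint torques, N m; "tool_pos": TCP position; "tcp_rot": TCP orientation; "ft_force": force on the tool from outside, world axes, zero at the start; "wrist_torque": the same for the moment, N m; "finger_gap": finger opening in mm.
Only numpy, scipy, OpenCV 4.12 (cv2) and the standard library are available. Lean on these libraries where they do the work, as an engineer would, in place of code of your own. Each camera call takes 0.05 s, during which the arm holds its last target. There are 200 camera calls.

TASK

Of the two hand-lever leak testers, use the one holding the bottle that is still open (no lid): push its lever down by the black paddle, past the first and second click to the third, which is the bottom of its travel, so that the rubber seal is pressed onto the bottle's mouth. Finish while still holding the paddle down there: the lever springs back if let go. Leave the other tester, with the lidded bottle, alone and do not knock over or push about the other things on the table.

Things in the scene. Friction and masses are not known exactly. Their poses are not given: they have to be found in the camera images.
- tester_a: One of two equal leak testers, fixed on the table. Origin: on the table under the middle of the bottle nest; x from the paddle side (-x, robot side) to the grey column (+x), y left, z up. Base plate x -85 to 145, y -50 to 125, 12 mm thick; nest ring 84 wide, 34 high; column 36 x 26 at x 98, y 85, top 275 mm. Lever in the plane y = 85 mm, beside the bottle; pivot along y at x 90, height 250.
- tester_b: The second leak tester, the same in every measure as tester_a.
- swing_a (a joint): Lever angle of tester_a, rad: 0 = up, grows as the paddle is pushed down, 0.52 = bottom stop. Sprung back to 0. Clicks: first at 0.18, second 0.34, third 0.50 (just before the stop), with humps at 0.10, 0.26, 0.42. Pushing down on the paddle takes about 5 N at first, rising to about 12 N near the bottom, swinging by 2 to 3 N over each hump; no click holds the lever by itself.
- swing_b (a joint): Lever angle of tester_b, as swing_a.
- lever_a: The steel lever of tester_a with its black paddle and a pin over the bottle's ram; 16 mm wide, 14 mm thick. Origin: on its pivot, 90 mm behind (+x) and 85 mm left (+y) of the tester's origin, 250 mm high.
- paddle_a (a point): Centre of the top face of the black paddle on lever_a; paddle 32 (along the lever) x 36 (across) x 12 mm. Moves on a 240 mm arc about the pivot, top face 13 mm above the lever's centre line. In the tester's frame at rest x -135, y 85, height 333 mm, face rising towards the robot by 0.30 rad; at the stop x -147, y 85, height 210 mm, falling by 0.22 rad.
- lever_b: The steel lever of tester_b, as lever_a.
- paddle_b (a point): Paddle on the end of lever_b, as paddle_a.
- seal_a: Round black rubber seal, 50 mm across and 8 mm thick, on the ram of tester_a over the nest; origin: centre of its top face, 204 mm high at rest. The lever lowers it up to 48 mm; it meets the mouth of an open bottle at about 0.37 rad of the lever, and is sprung by up to 14 mm more.
- seal_b: Rubber seal of tester_b, as seal_a.
- open_bottle: Clear plastic bottle without a lid, 66 mm across, 150 mm tall, neck and open mouth 46 mm across; loose, standing in the nest of one of the testers (which one varies), underside 12 mm above the table. Origin: centre of its underside, z up.
- lidded_bottle: The same bottle with a thick white lid on it, 62 mm across and 40 mm tall, with a small loop on top; 168 mm tall to the lid's top; standing in the other tester's nest. Origin: centre of its underside, z up.
- lid_1: Bystander: loose white lid, 62 mm across, 40 mm tall, lying on the table in front of the testers. Origin: centre of its underside.
- lid_2: Bystander: a second such lid, lying between the testers.
- finished_bottle: Bystander: a lidded bottle, 66 mm across, 168 mm tall, standing to the left. Origin: centre of its underside.
- tape_roll: Bystander: roll of clear packing tape lying flat, 100 mm across, 48 mm high, to the right. Origin: centre of its underside.
- carton_knife: Bystander: black carton knife lying flat, 130 x 22 x 14 mm, front left. Origin: centre of the handle's underside.
- gift_box: Bystander: upright cardboard gift box 75 x 75 x 160 mm, to the right. Origin: centre of its underside.
Not all that is in view belongs to the job. What is shaped like the open_bottle but purple or red is not meant.

How it is judged:
By the outcome, as a careful person would: the job done as asked, in the order asked, and still so for the second after the job is handed in, while the arm keeps its last pose, push and grip.
It also fails if it takes over 32 s, if anything falls off the work surface, if the arm or the gripper's body presses on something with over 40 N, if the wrist force passes 120 N, or if a joint passes its speed limit or range.

## Working session

There is one attempt and no reset: what is moved stays moved. The work goes in short steps, Python scripts to look and compute and a tool call to move; the robot and the scene stay as the last step left them, time stands still between calls to the robot, and variables do not carry over. Pictures are saved under pics/ and viewed, about 8 in all and at most 12, crops included, and the job is handed in when it is done.

Besides the shell and the picture viewer there is one more tool, called after ">>>" in YAML: its name, and indented under it one key for each argument. servo_tool: Moves the arm, as the interface text tells. Its arguments: {"type":"object","properties":{"motion":{"type":"array"},"force":{"type":"number"}},"required":["motion"]}

```bash
mkdir -p pics; python3 - <<'E'
from bench import *
import cv2
s=sense();print({k:s[k] for k in('time','tool_pos','tcp_rot','ft_force','finger_gap')},hold_point_z)
for n in('scene','top'):
    cv2.imwrite(f'pics/{n}1.png',snapshot(n));print(n,camera_params(n))
E
```

```text
{'time': 0.0, 'tool_pos': array([235.44726376, 551.27112619, 230.22468168]), 'tcp_rot': array([-1.79892910e+02, -1.09770357e-02,  1.56863286e+02]), 'ft_force': array([-0.17243146, -0.25019853,  0.53130152]), 'finger_gap': 85.00217887979029} 18.700000000000003
scene {'fx': 477.02760909597146, 'fy': 477.02760909597146, 'cx': 257.40837575329635, 'cy': 192.48234061402977, 'R': array([[ 0.61926892,  0.78515925, -0.00556407],
       [ 0.42732245, -0.3429648 , -0.83652297],
       [-0.65871202,  0.51565502, -0.54790361]]), 't': array([-339.5280763 ,  -84.39987226, 1873.41491688])}
top {'fx': 374.9244155236164, 'fy': 374.9244155236164, 'cx': 254.1914768816036, 'cy': 197.64308558014926, 'R': array([[ 0.0160621 , -0.99986067,  0.0045446 ],
       [-0.99570265, -0.01640957, -0.0911425 ],
       [ 0.09120438, -0.00306113, -0.99582749]]), 't': array([ -45.44450926,  611.53359709, 1297.42660253])}
```

View pics/scene1.png

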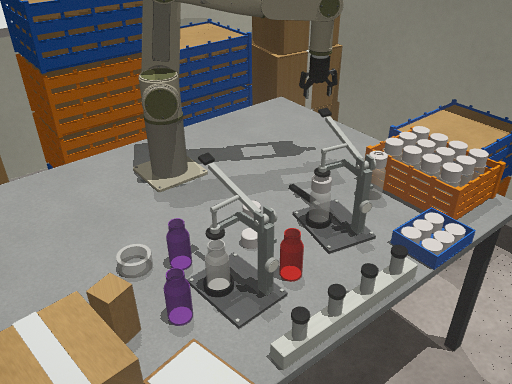

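View pics/top1.png

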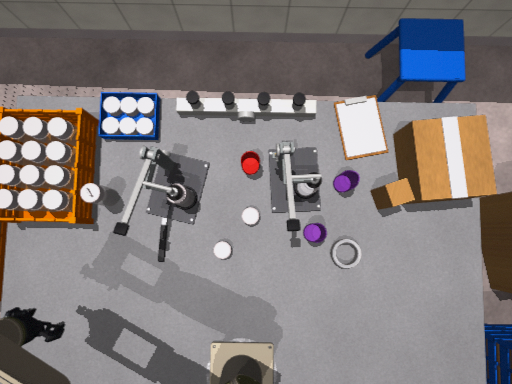

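```bash
python3 - <<'E'
import cv2,numpy as np
s=cv2.imread('pics/scene1.png');t=cv2.imread('pics/top1.png')
r=lambda im,x,y,w,h:cv2.resize(im[y:y+h,x:x+w],(400,300),interpolation=cv2.INTER_CUBIC)
cv2.imwrite('pics/c1.png',np.vstack([np.hstack([r(s,180,145,120,90+0),r(s,280,100,120,90)]),np.hstack([r(s,180,215,120,90),r(s,280,160,120,90)])]))
cv2.imwrite('pics/c2.png',np.hstack([r(t,100,140,120,100),r(t,240,140,120,100)]))
E
```

```text
(no output)
```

View pics/c1.png

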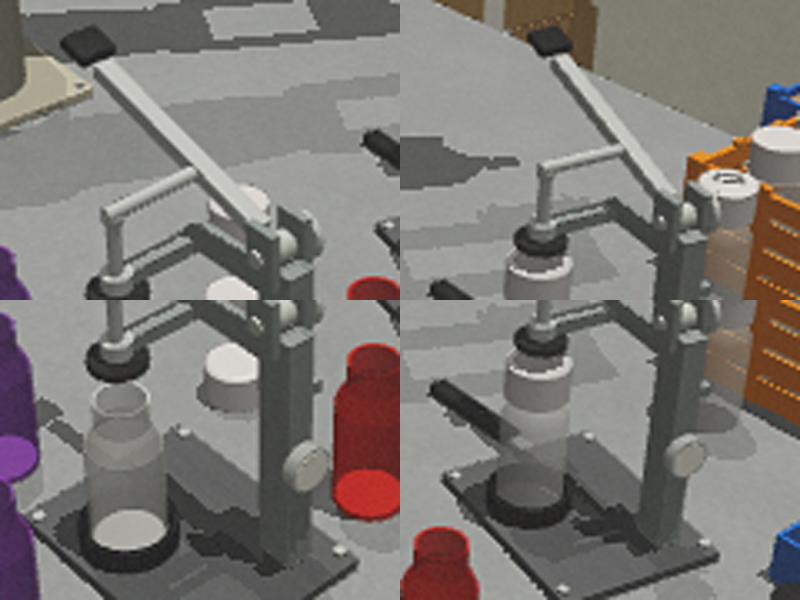

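View pics/c2.png

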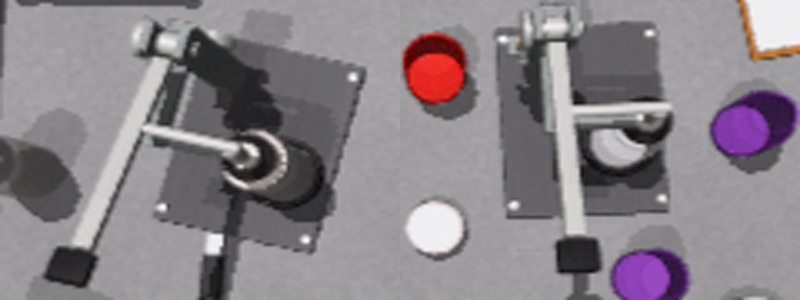

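The open, lidless bottle stands in the tester at scene (216,265), which is the right-hand tester in the top view (304,185). Its paddle is at scene (206,158) and top (293,225).

These could be mistaken for the open bottle, and none is the target:
- Lidded bottle: scene (320,195)
- Purple bottles: scene (178,245) and (178,297)
- Red bottle: scene (291,255)

The close crop confirms an empty open mouth under the seal.

```bash
cat > h.py <<'E'
from bench import *
import numpy as np
def ray(n,u,v):
    c=camera_params(n);R=np.array(c['R']);t=np.array(c['t'])
    d=R.T@np.array([(u-c['cx'])/c['fx'],(v-c['cy'])/c['fy'],1]);return -R.T@t,d/np.linalg.norm(d)
def atz(n,u,v,z):
    o,d=ray(n,u,v);return o+d*(z-o[2])/d[2]
def tri(obs):
    A=0;b=0
    for n,u,v in obs:
        o,d=ray(n,u,v);P=np.eye(3)-np.outer(d,d);A=A+P;b=b+P@o
    return np.linalg.solve(A,b)
E
python3 - <<'E'
from h import *
np.set_printoptions(suppress=True,precision=1)
print('paddle',tri([('top',293.4,224.7),('scene',206.4,158.5)]),atz('top',293.4,224.7,333),atz('scene',206.4,158.5,333))
q=[(502,40),(649,33),(661,198),(513,206)]
S=np.array([atz('top',240+(u-400)*.3,140+v/3,13)[:2] for u,v in q]);print(S)
# screws: tester corners (+x,+y),(+x,-y),(-x,-y),(-x,+y)
dx=(S[0]+S[1]-S[2]-S[3])/2;dy=(S[0]+S[3]-S[1]-S[2])/2
yaw=np.arctan2(dx[1],dx[0]);print(np.degrees(yaw),np.degrees(np.arctan2(-dy[0],dy[1])),np.linalg.norm(dx),np.linalg.norm(dy))
R=np.array([[np.cos(yaw),-np.sin(yaw)],[np.sin(yaw),np.cos(yaw)]])
o=S.mean(0)-R@[30,37.5]
print('org',o,'paddle rest',o+R@[-135,85],'stop',o+R@[-147,85])
print(sense()['joint_pos'])
E
```

```text
paddle [ 512.2 -142.8  328.5] [ 512.6 -141.7  333. ] [ 518.6 -147.7  333. ]
[[ 775.4  -92.3]
 [ 786.7 -251.8]
 [ 587.4 -264.9]
 [ 575.2 -106.5]]
3.912887249347835 4.212146364268449 200.18896183151847 159.4241168073108
org [ 653.8 -218.3] paddle rest [ 513.3 -142.7] stop [ 501.3 -143.5]
[62.   7.5 85.3  0.  87.3 -4.9]
```

>>> servo_tool:
  motion:
    - [0,0,0,-50,0,0,-0.12]
    - [0,0,0,-50,0,0,-0.12]
    - [0,0,0,-50,0,0,-0.12]
    - [0,0,0,-50,0,0,-0.12]
  force: 40

```text
time: 0.5
tool_pos: [233.6, 547.7, 421.0]
tcp_rot: [-178.6, -0.9, -174.8]
ft_force: [0.6, 1.4, 0.5]
finger_gap: 28.3
```

>>> servo_tool:
  motion:
    - [0,-14,-46,0,0,0,0]
    - [0,-14,-46,0,0,0,0]
    - [0,-14,-46,0,0,0,0]
    - [0,-14,-46,0,0,0,0]
    - [0,-14,-46,0,0,0,0]
    - [0,-14,-46,0,0,0,0]
    - [0,-14,-46,0,0,0,0]
    - [0,-14,-46,0,0,0,0]
    - [0,-14,-46,0,0,0,0]

```text
time: 1.4
tool_pos: [404.0, 143.0, 433.1]
tcp_rot: [-179.3, -0.5, -173.8]
ft_force: [1.7, 0.4, -0.2]
finger_gap: -0.0
```

```bash
cat > d.py <<'E'
from h import *
from scipy.spatial.transform import Rotation as Ro
import sys
np.set_printoptions(suppress=True,precision=2)
s=sense();R=Ro.from_euler('xyz',s['tcp_rot'],degrees=True)
g=np.array([float(a) for a in sys.argv[1:4]])
G=Ro.from_euler('xyz',[180,0,-176],degrees=True)
print(s['time'],s['tool_pos'],s['tcp_rot'],s['ft_force'],s['finger_gap'],s['joint_pos'])
print('shift',R.inv().apply(g-s['tool_pos']),'turn',(R.inv()*G).as_rotvec())
E
python3 d.py 513 -143 400
```

```text
1.4 [404.   142.99 433.06] [-179.31   -0.46 -173.81] [ 1.73  0.4  -0.22] -0.004959618303835732 [ 13.17 -17.74  88.08  -0.67 110.2  -83.25]
shift [ -77.79 -295.66   35.99] turn [-0.01 -0.01  0.04]
```

>>> servo_tool:
  motion:
    - [0,-10,-38,4,0,0,0]
    - [0,-10,-38,4,0,0,0.04]
    - [0,-10,-38,4,0,0,0]
    - [0,-10,-38,4,0,0,0]
    - [0,-10,-38,4,0,0,0]
    - [0,-10,-38,4,0,0,0]
    - [0,-10,-38,4,0,0,0]
    - [0,-8,-28,4,0,0,0]
    - [0,0,0,0,0,0,0]

```text
time: 2.3
tool_pos: [504.9, -163.2, 398.1]
tcp_rot: [-179.4, -0.8, -176.6]
ft_force: [0.7, 0.8, 0.3]
finger_gap: -0.3
```

```bash
python3 d.py 513 -143 360
```

```text
2.3 [ 504.95 -163.2   398.08] [-179.4    -0.76 -176.63] [0.75 0.8  0.29] -0.31321351241321604 [ -22.84   -3.14   78.93   -0.91  104.63 -116.44]
shift [-9.73 20.1  37.75] turn [-0.01 -0.01 -0.01]
```

>>> servo_tool:
  motion:
    - [0,-5,10,13,-0.01,-0.01,-0.01]
    - [0,-5,10,13,0,0,0]
    - [0,0,0,10,0,0,0]
    - [0,0,0,0,0,0,0]

```text
time: 2.7
tool_pos: [513.0, -141.1, 358.8]
tcp_rot: [179.9, -0.3, -176.1]
ft_force: [-0.0, 0.2, 0.2]
finger_gap: -0.2
```

```bash
python3 d.py 513 -143 333; python3 - <<'E'
from h import *
import cv2
c=camera_params('wrist');print(c)
w=snapshot('wrist');s=snapshot('scene')
a=cv2.resize(w,(400,300));b=cv2.resize(s[100:190,150:270],(400,300),interpolation=cv2.INTER_CUBIC)
cv2.imwrite('pics/w2.png',np.hstack([a,b]))
E
```

```text
2.7 [ 512.96 -141.1   358.83] [ 179.93   -0.34 -176.13] [-0.03  0.19  0.16] -0.1812810583475883 [ -20.84   -3.7    83.52   -0.09  100.52 -114.73]
shift [-0.07 -1.93 25.83] turn [ 0.   -0.01 -0.  ]
{'fx': 297.3186396354542, 'fy': 297.3186396354542, 'cx': 256.4361382303509, 'cy': 192.64078203548968, 'tool_from_camera': array([[ 6.42934896e-04, -9.57539952e-01, -2.88299890e-01,
         7.38945797e+01],
       [ 9.99999711e-01,  7.32295428e-04, -2.02106975e-04,
        -8.29819267e-01],
       [ 4.04646194e-04, -2.88299677e-01,  9.57540147e-01,
        -1.42600312e+02],
       [ 0.00000000e+00,  0.00000000e+00,  0.00000000e+00,
         1.00000000e+00]])}
```

View pics/w2.png

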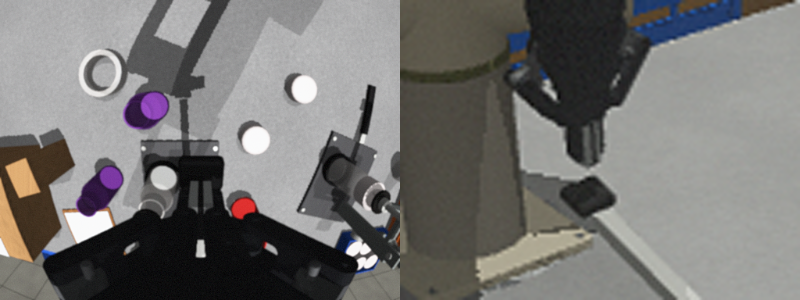

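The closed fingertips are centred over the paddle: wrist crop (201,170), and directly above it in the scene crop (588,195). Now I go down to contact.

>>> servo_tool:
  motion:
    - [0,0,-1,8,0,0,0]
    - [0,0,-1,8,0,0,0]
    - [0,0,0,6,0,0,0]
    - [0,1,0,5,0,0,0]
    - [0,1,0,5,0,0,0]
    - [0,2,0,5,0,0,0]

```text
time: 3.4
tool_pos: [510.4, -144.3, 325.7]
tcp_rot: [-179.8, 0.2, -176.1]
ft_force: [2.9, 2.3, 7.3]
finger_gap: 0.2
```

>>> servo_tool:
  motion:
    - [0,2,0,6,0,0,0]
    - [0,2,0,6,0,0,0]
    - [0,1,0,6,0,0,0]
    - [0,1,0,6,0,0,0]
    - [0,1,0,6,0,0,0]
    - [0,1,0,6,0,0,0]
    - [0,1,0,6,0,0,0]

```text
time: 4.1
tool_pos: [502.6, -145.0, 290.6]
tcp_rot: [-179.6, 0.8, -176.1]
ft_force: [-4.0, 1.8, 10.6]
finger_gap: 0.4
```

```bash
python3 d.py 498 -144 263
```

```text
4.1 [ 502.64 -145.    290.59] [-179.64    0.84 -176.12] [-3.96  1.82 10.62] 0.37985805227774694 [ -21.73   -6.41   93.1     0.03   92.4  -115.61]
shift [ 4.97  1.49 27.51] turn [-0.01  0.01 -0.  ]
```

>>> servo_tool:
  motion:
    - [0,1,1,6,0,0.01,0]
    - [0,1,0,6,0,0,0]
    - [0,1,0,6,0,0,0]
    - [0,1,0,6,0,0,0]
    - [0,0,0,6,0,0,0]
    - [0,0,0,6,0,0,0]
    - [0,0,0,6,0,0,0]

```text
time: 4.8
tool_pos: [499.7, -145.3, 257.0]
tcp_rot: [-179.4, 0.9, -176.2]
ft_force: [-3.8, 1.9, 7.0]
finger_gap: 0.1
```

```bash
python3 d.py 499 -144 230
```

```text
4.8 [ 499.72 -145.26  256.98] [-179.37    0.86 -176.16] [-3.77  1.85  7.02] 0.09353561866236619 [ -21.72   -6.52   96.67   -0.2    88.8  -115.55]
shift [ 1.04  1.6  26.95] turn [-0.01  0.02 -0.  ]
```

>>> servo_tool:
  motion:
    - [0,0,1,6,0,0.01,0]
    - [0,0,0,6,0,0,0]
    - [0,0,0,6,0,0,0]
    - [0,0,0,6,0,0,0]
    - [0,0,0,6,0,0,0]
    - [0,-1,0,5,0,0,0]
    - [0,-1,0,5,0,0,0]

```text
time: 5.5
tool_pos: [500.9, -145.3, 226.6]
tcp_rot: [-179.2, 0.6, -176.2]
ft_force: [-9.3, 2.3, 10.4]
finger_gap: -0.1
```

```bash
python3 d.py 501 -144 210
```

```text
5.5 [ 500.93 -145.26  226.62] [-179.16    0.58 -176.22] [-9.33  2.34 10.4 ] -0.06329673674567893 [ -21.44   -5.45   98.83   -0.51   85.74 -115.19]
shift [ 0.01  1.49 16.6 ] turn [-0.01  0.01 -0.  ]
```

>>> servo_tool:
  motion:
    - [0,1,0,5,0,0,0]
    - [0,0,0,5,0,0,0]
    - [0,0,0,5,0,0,0]
    - [0,0,0,4,0,0,0]

```text
time: 5.9
tool_pos: [502.4, -145.2, 214.2]
tcp_rot: [-179.1, 1.1, -176.2]
ft_force: [-5.5, 3.7, 12.5]
finger_gap: -0.2
```

>>> servo_tool:
  motion:
    - [0,0,0,4,0,0,0]
    - [0,0,0,4,0,0,0]

```text
time: 6.1
tool_pos: [503.0, -145.2, 210.8]
tcp_rot: [-179.0, 1.3, -176.2]
ft_force: [-15.1, 6.2, 30.9]
finger_gap: 0.1
```

>>> servo_tool:
  motion:
    - [0,1,0,2,0,0,0]
    - [0,0,0,2,0,0,0]

```text
time: 6.3
tool_pos: [502.8, -145.2, 211.9]
tcp_rot: [-179.0, 1.6, -176.2]
ft_force: [-9.0, 3.0, 13.4]
finger_gap: -0.1
```

```bash
python3 - <<'E'
from h import *
import cv2
s=snapshot('scene');t=snapshot('top')
r=lambda im,x,y,w,h:cv2.resize(im[y:y+h,x:x+w],(400,400),interpolation=cv2.INTER_CUBIC)
cv2.imwrite('pics/e.png',np.hstack([r(s,165,165,140,140),r(t,230,120,140,140)]))
for _ in range(3): snapshot('scene')
E
python3 d.py 501 -144 210
```

```text
6.55 [ 502.82 -145.2   211.69] [-178.96    1.54 -176.16] [-7.65  3.23 14.81] -0.04796440595408898 [ -21.52   -5.71  100.65   -0.28   83.21 -115.32]
shift [1.78 1.35 1.62] turn [-0.02  0.03 -0.  ]
```

View pics/e.png

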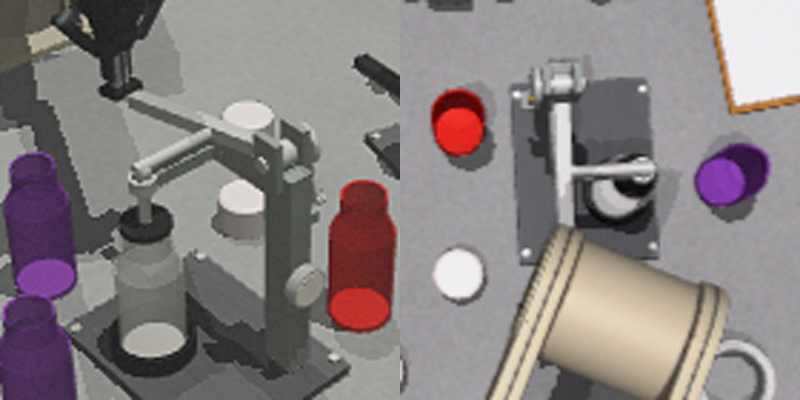

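The seal is on the bottle mouth (left panel, 147,222) and the lever is down. I'll press a little harder so it's held firmly against the stop.

>>> servo_tool:
  motion:
    - [0,0,0,3,0,0,0]
    - [0,0,0,3,0,0,0]

```text
time: 6.75
tool_pos: [503.0, -145.3, 211.1]
tcp_rot: [-178.9, 1.7, -176.2]
ft_force: [-14.1, 5.8, 23.3]
finger_gap: -0.3
```

```bash
python3 -c "
from bench import *
for _ in range(10): snapshot('scene')"; python3 d.py 501 -144 210
```

```text
7.25 [ 503.01 -145.27  211.26] [-178.89    1.7  -176.15] [-13.03   4.74  22.19] 0.1764568126477236 [ -21.53   -5.84  100.82   -0.28   83.   -115.33]
shift [1.96 1.43 1.18] turn [-0.02  0.03 -0.  ]
```

```bash
python3 -c "
from bench import *
print(hand_in())"
```

```text
the job is handed in; nothing more can be done
None
```

I pushed the lever of the tester holding the open bottle (the right-hand one seen from the robot) down to its bottom stop with the closed fingertips. I handed in at 7.25 s while still pressing on the paddle.

- **Position and force:** the fingertips held steady at 211 mm for the last 0.5 s, against about 210 mm expected at the stop. They pushed down with about 22 N, well above the roughly 12 N the lever needs. Going into the stop, the downward force rose sharply from 12 to 31 N.
- **Lever angle:** there is no direct reading of the lever angle, so reaching the third click rests on that height and the jump in force.
- **Side push:** a sideways push of about 13 N remained along the lever, and the fingertips did not slip.
- **Pictures:** the last crops show the seal pressed on the bottle's mouth, and the red bottle, purple bottles and loose lid near this tester standing as before. I did not take a closing look at the rest of the table, including the other tester, but the arm only crossed that side high up and met no contact force.

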